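Clear the tins and draw the rolling pin out of the half-open drawer

TASK

The rolling pin is hemmed in by two nozzle tins in the drawer, which opens only part way: stack the two tins squarely on the tin that stands on the worktop, making one straight column of three on the spot where that tin stands, and let go of them. Then take the rolling pin by its front part, tilt it front end up and draw it out slantwise past the edge of the unit without forcing it, and finish still holding it in the gripper, still, with the whole pin plainly higher than the unit's top and touching nothing else. Leave the other things on the worktop and the unit where they are.

Things in the scene. Friction and masses are not known exactly. Their poses are not given: they have to be found in the camera images.
- unit: Low bamboo drawer unit fixed on the worktop: 335 deep x 260 wide x 100 mm high, side walls 12 mm, top board 12 mm thick (underside 88 mm above the worktop). Origin on the worktop under the middle of the carcass's open front face; x points from the front into the unit (away from the robot), y left along the front, z up.
- unit_edge (a point): Middle of the front edge of the unit's top board, on its upper face, 100 mm above the worktop. The rear part of the drawer lies behind this edge, under the top board.
- drawer (a joint): The unit's drawer, sliding along the unit's x with about 6 N friction. 0 = out towards the robot on its stop, negative = pushed in, -0.19 m = shut; starts within 6 mm of the stop. Inside 325 mm long, 214 wide; floor 12 mm above the worktop, sides up to 55 mm. Open from above over its front 190 mm, the rest lies under the top board. Two floor ribs 3 mm high, 20 mm apart, keep the pin from rolling.
- drawer_front (a point): Middle of the top edge of the drawer's front panel, on its inner face, 80 mm above the worktop; moves with the drawer, 190 mm in front of the carcass at joint value 0. The panel is 256 mm wide, 15 mm thick; a bar handle stands 35 mm off its outer face.
- pin: Wooden rolling pin without handles: plain round rod 300 mm long, 30 mm diameter, about 150 g. Origin mid-length on its axis; x along the axis, into the unit at the start. Lies on the drawer floor between the ribs and between the two tins, axis 27 mm above the worktop, front end 6 to 18 mm behind the front panel, rear 120 to 130 mm under the unit's top board.
- pin_front (a point): Centre of the pin's end that starts near the drawer's front panel.
- pin_back (a point): Centre of the pin's other end, which starts under the unit's top board.
- tin_left: Closed square metal tin of piping nozzles, 60 x 60 x 42 mm high, about 160 g, flat top and bottom. Origin at the centre of its underside, x and y square to its sides, z up. Stands in the open front of the drawer on the left (+y) of the pin, about 10 mm from it, its sides nearly in line with the drawer's.
- tin_right: The same tin as tin_left, standing in the open front of the drawer on the right (-y) of the pin.
- tin_base: The same tin again, standing alone on the worktop, to the left or to the right of the drawer unit; the column is built on it. Origin at the centre of its underside.
- jug: Bystander: round white ceramic milk jug, 105 mm high, 88 mm diameter, handle at +y; stands on the other side of the unit from tin_base. Origin at the centre of its underside.
- bowl: Bystander: glass mixing bowl, 216 mm across, 100 mm high, at the right rear. Origin at the centre of its underside.
- organiser: Bystander: white plastic tray 150 x 175 x 18 mm with upright steel piping tips, 57 mm high in all, at the left rear. Origin at the centre of its underside.
- coil: Bystander: stiff silicone cake strip wound into a coil, 94 mm across, 36 mm high, on the unit's top board, at least 45 mm behind its front edge. Origin at the centre of its underside.
- tester: Bystander: bamboo cake tester, a thin pick 200 mm long lying along its x, 8 mm thick, on the left of the unit. Origin under it, 100 mm from the end of its handle.
- timer: Bystander: round kitchen timer, 64 mm across, 30 mm high, on the right of the unit. Origin at the centre of its underside.
- bag_clip_box: Bystander: small carton 100 x 70 x 45 mm at the right. Origin at the centre of its underside.
Things that resemble listed ones, but are neither listed nor needed, are in the scene too. What is shaped like the tin_left but blue or red is not meant.

How it is judged:
By the outcome, as a careful person would: the job done as asked, in the order asked, and still so for the second after the job is handed in, while the arm keeps its last pose, push and grip.
It also fails if it takes over 70 s, if anything falls off the work surface, if the arm or the gripper's body presses on something with over 40 N, if the wrist force passes 120 N, or if a joint passes its speed limit or range.

ROBOT

A 6-joint arm with a two-finger parallel gripper is mounted at the origin on the work surface. World frame = base frame: x ahead of the robot, y to its left, z up, the work surface at z = 0. Lengths are in m, angles in rad, forces in N, time in s.
With the tool pointing down it reaches from about 0.4 to 0.825 m from the base axis. Payload 7 kg.
Tool frame: the origin (TCP) lies midway between the tips of the shut fingers; the grasp point (between the pads) lies 19 mm behind it; z points along the fingers, y is the line along which they close (so a half turn about z gives the same grasp; the last joint's range is limited). The gripper opens to 88 mm and grips with 3 to 60 N. Pads are 19 mm wide; open, the fingers measure 130 mm over their backs; the gripper's body (78 mm by 193 mm) begins 47 mm behind the grasp point.
Start: joints at [1.44, 0.359, 0.012, 0, -1.224, -0.288], TCP at [0.275, 0.617, 0.189] pointing down, gripper open.
Joint ranges: [-3.07, 3.07], [-1.43, 2.12], [-1.02, 1.25], [-3.03, 1.67], [-3.05, -0], [-3.03, 3.03]. Speed limits (rad/s): [2.39, 2.39, 3.01, 3.14, 3.14, 3.14].

INTERFACE

Orientations are given as [roll, pitch, yaw] about the fixed x, y, z axes, in that order (R = Rz(yaw) Ry(pitch) Rx(roll)).
In Python, from station import arm, grab_frame, camera_params, spot_in gives the robot as it stands.
- The arm moves only by the shell command python3 -m jog 'ROWS' [FORCE]. ROWS is JSON, a list that holds one entry, the list of rows, each a list of 7 numbers: the shift along the tool's x, y, z in mm, then the turn, a rotation vector about the tool's x, y, z in rad, then the finger opening in mm, from 0 to 87.6. In form: [[[x, y, z, wx, wy, wz, fingers], ...]]. A call has 1 to 20 rows; each row is the pose to reach, as a shift and turn from the pose commanded when the call began, along the tool's axes at that moment; what a row does not reach only later rows make up. A row lasts 1/8 s, in which the tool goes at most 62.5 mm and 10.7 degrees, less where a joint would pass 70% of its speed; a pose out of reach is approached as far as the arm can. A call with a gripper value outside its range is refused whole. The fingers move at their own pace and stop on an object; FORCE is the grip in N (left out, the last holds). Time passes only in rows, so rows that repeat a pose let the fingers close. It gives the time, the measured TCP pose, the force, the opening and the grip force at its end, in the units of the state.
- arm.get_state(): the state, without advancing time (a new reading comes with each control period).
- grab_frame(name): name is "scene" or "top" or "wrist"; returns (picture, depth): 420x560x3 uint8, blue, green, red; 420x560 float32, m along the optical axis (not along the pixel's ray), 0 where there is no reading.
- camera_params(name): a dict with "mtx" (3x3 intrinsics, pixels), "R" (3x3) and "t" (3): a world point X has camera coordinates R X + t. Camera axes: x right, y down, z forward; pixel columns grow to the right and rows downward; lengths in m; the calibration is good to about 2 mm. The wrist camera is an equidistant fisheye: a pixel r from the principal point sees the ray r / f radians off the axis. A picture is of the moment at which its call begins: read the wrist's pose just before it. camera_params takes no time and is no camera call; for the wrist camera it gives the pose at the moment of the call.
- arm.job_done(): hands the job in; it is judged then, once.
Trained networks look in the newest picture that a camera, given by its name, has taken for a name from the list of things; names that differ only in an ending like _2 or _b are one class to them, and where a whole thing is asked for, a point or a joint stands for the part that bears it (a point fixed in the world has none). Each returns a list of dicts, best first, with "confidence" (0 to 1); they miss things now and then, are a little off and sometimes report something else, mostly with a low value. They report only what shows in the picture. A call takes as long as a camera call. They do not tell look-alikes from the thing itself.
- spot_in(query, camera): "uv" ([column, row] in pixels, amid what is visible of it).
The state is a dict: "t": time; "q": joint angles; "qd": joint speeds; "joint_efforts": joint torques, N m; "eef_pos": TCP position; "ee_rot": TCP orientation; "force": force on the tool from outside, world axes, zero at the start; "moment": the same for the moment, N m; "width": finger opening in m; "gripper_force": force on a finger pad.
Only numpy, scipy, OpenCV 4.12 (cv2) and the standard library are available. Lean on these libraries where they do the work, as an engineer would, in place of code of your own. Each camera call takes 0.05 s, during which the arm holds its last target. There are 200 camera calls.

## Working session

There is one attempt and no reset: what is moved stays moved. The work goes in short steps, Python scripts to look and compute and a shell command to move; the robot and the scene stay as the last step left them, time stands still between calls to the robot, and variables do not carry over. Pictures are saved under pics/ and viewed, at most 10 in all, crops included, and the job is handed in when it is done.

```bash
ls; mkdir -p pics; cat > h.py <<'E'
import numpy as np, cv2
from station import arm, grab_frame, camera_params, spot_in
from scipy.spatial.transform import Rotation as Ro
def cloud(name):
    p=camera_params(name); im,d=grab_frame(name)
    K=np.array(p["mtx"]);R=np.array(p["R"]);t=np.array(p["t"])
    v,u=np.mgrid[0:420,0:560]
    x=(u-K[0,2])/K[0,0];y=(v-K[1,2])/K[1,1]
    if name=="wrist":
        r=np.hypot(x,y)+1e-9; s=np.tan(np.minimum(r,1.5))/r; x=x*s;y=y*s
    P=np.stack([x*d,y*d,d],-1)
    W=(P-t)@R
    W[d==0]=np.nan
    return im,d,W
E
python3 - <<'E'
from h import *
s=arm.get_state(); print(s)
for n in ("scene","top"):
    im,d,W=cloud(n); cv2.imwrite(f"pics/{n}0.png",im); np.save(n+"0.npy",W)
    for q in ("tin_left","tin_base","pin","drawer_front","unit","jug","coil"):
        print(n,q,[(round(o["confidence"],2),np.round(o["uv"]).tolist(),np.round(W[int(o["uv"][1]),int(o["uv"][0])],3).tolist()) for o in spot_in(q,n)][:5])
E
```

```text
pics
{'t': 0.0, 'q': array([ 1.44010128e+00,  3.59385878e-01,  1.10621501e-02, -3.62856210e-04,
       -1.22413212e+00, -2.88109308e-01]), 'qd': array([-8.72484194e-05,  9.19434375e-04,  2.68433548e-04, -6.04602685e-04,
        1.41145959e-04, -4.27576640e-04]), 'joint_efforts': array([ 1.87517021e-04, -5.82708442e+01,  2.93043888e+01,  6.99652523e+00,
        6.87154839e-03, -1.69074842e-04]), 'eef_pos': array([0.27429444, 0.61613614, 0.18832256]), 'ee_rot': array([ 3.13990460e+00, -1.44534001e-04, -4.18927799e-01]), 'force': array([-0.69260088,  0.77756802,  0.05378134]), 'moment': array([ 0.00864573, -0.01962505,  0.00142568]), 'gripper_force': 0.0, 'width': 0.0877315068120079}
scene tin_left [(0.9, [313.0, 227.0], [0.57, 0.082, 0.052]), (0.69, [306.0, 166.0], [0.373, -0.087, 0.038]), (0.62, [374.0, 209.0], [0.394, 0.18, 0.033])]
scene tin_base [(0.63, [395.0, 261.0], [0.525, 0.326, 0.042]), (0.62, [297.0, 224.0], [0.585, 0.035, 0.04])]
scene pin [(0.94, [300.0, 221.0], [0.573, 0.033, 0.045])]
scene drawer_front [(0.88, [316.0, 207.0], [0.484, 0.03, 0.017])]
scene unit [(0.66, [25
[... 194 characters left out ...]
 0.018])]
top tin_left [(0.79, [202.0, 265.0], [0.386, 0.182, 0.037]), (0.77, [231.0, 209.0], [0.565, 0.088, 0.054]), (0.66, [285.0, 277.0], [0.348, -0.092, 0.043])]
top tin_base [(0.82, [160.0, 227.0], [0.503, 0.318, 0.044]), (0.67, [248.0, 150.0], [0.751, 0.035, 0.099])]
top pin [(0.61, [249.0, 204.0], [0.587, 0.034, 0.042]), (0.51, [130.0, 183.0], [0.651, 0.432, 0.017]), (0.2, [330.0, 203.0], [0.598, -0.24, 0.027])]
top drawer_front [(0.57, [250.0, 211.0], [0.561, 0.027, 0.04])]
top unit [(0.59, [244.0, 152.0], [0.748, 0.051, 0.1])]
top jug [(0.68, [348.0, 240.0], [0.473, -0.3, 0.005]), (0.19, [245.0, 150.0], [0.751, 0.044, 0.098])]
top coil [(0.62, [260.0, 137.0], [0.795, -0.003, 0.11])]
```

```bash
python3 - <<'E'
import cv2
im=cv2.imread("pics/top0.png"); cv2.imwrite("pics/topc.png",cv2.resize(im[90:310,90:383],(800,600),interpolation=cv2.INTER_CUBIC))
E
```

```text
(no output)
```

View pics/topc.png

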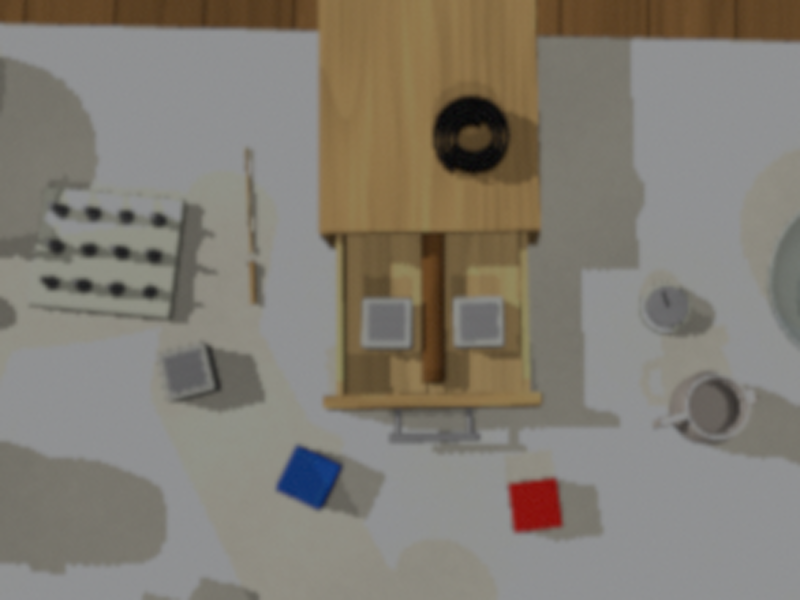

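View pics/scene0.png

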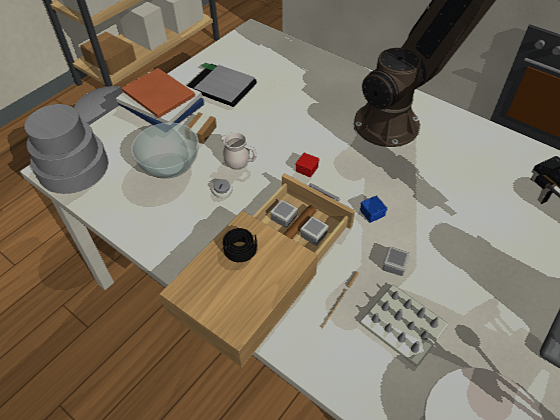

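The crop shows the base tin at (188,370), left tin at (387,322), right tin at (479,321) and the pin at column 433, rows 235–382. The blue and red tins are decoys. Next I'll measure positions from depth.

```bash
cat >> h.py <<'E'
def rect(W,c,zlo,zhi,rad=0.05):
    """min-area rect of points near xy c with height in [zlo,zhi]"""
    m=(np.hypot(W[...,0]-c[0],W[...,1]-c[1])<rad)&(W[...,2]>zlo)&(W[...,2]<zhi)
    m=cv2.morphologyEx(m.astype(np.uint8),cv2.MORPH_OPEN,np.ones((3,3)))
    n,l,st,_=cv2.connectedComponentsWithStats(m); k=1+np.argmax(st[1:,4]); P=W[l==k]
    (cx,cy),(w,h),a=cv2.minAreaRect((P[:,:2]*1000).astype(np.float32))
    a=(a+45)%90-45
    return np.round([cx,cy,w,h,a,np.median(P[:,2])*1000],1).tolist(),len(P)
E
python3 - <<'E'
from h import *
for n in ("top","scene"):
    W=np.load(n+"0.npy")
    for k,c,z in (("L",(.565,.085),(.047,.062)),("R",(.565,-.02),(.047,.062)),("B",(.51,.325),(.034,.05))):
        print(n,k,rect(W,c,*z))
    m=(W[...,2]>.093)&(W[...,2]<.108)&(W[...,0]>.5)&(abs(W[...,1]-.03)<.2)
    P=W[m]; b=cv2.boxPoints(cv2.minAreaRect((P[:,:2]*1000).astype(np.float32))); print("unit",np.round(b).tolist(),np.median(P[:,2]))
    m=(W[...,2]>.069)&(W[...,2]<.09)&(W[...,0]>.4)&(W[...,0]<.56)&(abs(W[...,1]-.03)<.2)
    P=W[m]; print("front",cv2.minAreaRect((P[:,:2]*1000).astype(np.float32)),np.median(P[:,2]))
    m=(W[...,2]>.03)&(W[...,2]<.046)&(W[...,0]>.46)&(W[...,0]<.68)&(abs(W[...,1]-.033)<.02)
    P=W[m]; print("pin",P[:,:2].min(0),P[:,:2].max(0),np.polyfit(P[:,0],P[:,1],1),np.median(P[:,2]))
E
```

```text
top L ([567.1, 88.2, 56.8, 59.6, 1.1, 54.2], 326)
top R ([570.8, -21.2, 59.6, 55.8, 1.3, 54.5], 326)
top B ([506.2, 327.3, 60.4, 60.5, 16.8, 42.1], 342)
unit [[665.0, 167.0], [674.0, -94.0], [1011.0, -82.0], [1002.0, 179.0]] 0.10010712609644346
front ((475.3283386230469, 29.18878173828125), (14.971562385559082, 254.28021240234375), 2.0727663040161133) 0.07963722042200783
pin [0.49813892 0.01881133] [0.67861999 0.04941292] [0.02863054 0.01702107] 0.039277882069603566
scene L ([569.4, 87.7, 61.7, 60.6, 3.1, 53.0], 338)
scene R ([573.8, -21.4, 63.0, 62.4, 5.7, 53.0], 302)
scene B ([509.6, 327.1, 63.5, 59.4, 15.6, 41.1], 394)
unit [[665.0, 168.0], [674.0, -95.0], [1012.0, -84.0], [1004.0, 179.0]] 0.09899859493736761
front ((477.0035705566406, 29.013748168945312), (23.373516082763672, 256.9105224609375), 0.8201087713241577) 0.07791988041175699
pin [0.47953279 0.01312492] [0.63853772 0.05228131] [0.03466441 0.01548815] 0.038656391771804875
```

```bash
cat >> h.py <<'E'
def plan(pos,yaw,tilt=0):
    """print tool-frame shift (mm) and rotvec to reach pos (mm), tool down with yaw (deg), then tilt about world axis y (deg)"""
    s=arm.get_state(); R=Ro.from_euler("xyz",s["ee_rot"])
    T=Ro.from_euler("y",tilt,degrees=True)*Ro.from_euler("z",yaw,degrees=True)*Ro.from_euler("x",180,degrees=True)
    print("now",np.round(s["eef_pos"]*1000,1),"shift",np.round(R.inv().apply(np.array(pos)-s["eef_pos"]*1000),1),"rv",np.round((R.inv()*T).as_rotvec(),3))
E
python3 - <<'E'
from h import *
p=camera_params("wrist");R=np.array(p["R"]);t=np.array(p["t"]); print(p["mtx"],-R.T@t,R)
plan((560,70,200),-88)
E
```

```text
[[325.1922621    0.         281.03881147]
 [  0.         325.1922621  209.24832239]
 [  0.           0.           1.        ]] [0.34850946 0.5819905  0.38518545] [[-4.07556706e-01 -9.13179780e-01  4.69455771e-04]
 [-8.70624447e-01  3.88719052e-01  3.01513797e-01]
 [-2.75518790e-01  1.22475250e-01 -9.53461698e-01]]
now [274.5 616.6 189.3] shift [483.1 383.3 -10.7] rv [-0.    -0.     1.117]
```

```bash
python3 -m jog '[[[50,40,0,0,0,0.12,87],[100,80,0,0,0,0.25,87],[150,120,0,0,0,0.38,87],[200,160,0,0,0,0.5,87],[250,200,-5,0,0,0.63,87],[300,240,-10,0,0,0.76,87],[350,280,-10,0,0,0.9,87],[400,320,-10,0,0,1.02,87],[445,355,-10,0,0,1.117,87],[483,383,-10,0,0,1.117,87],[483,383,-10,0,0,1.117,87],[483,383,-10,0,0,1.117,87]]]'
python3 - <<'E'
from h import *
im,d,W=cloud("wrist"); cv2.imwrite("pics/w1.png",im); np.save("w1.npy",W)
for k,c,z in (("L",(.568,.088),(.048,.061)),("R",(.572,-.021),(.048,.061))): print(k,rect(W,c,*z,.047))
m=(W[...,2]>.069)&(W[...,2]<.09)&(W[...,0]>.4)&(W[...,0]<.56)&(abs(W[...,1]-.03)<.12)
P=W[m]; print("front",cv2.minAreaRect((P[:,:2]*1000).astype(np.float32)),np.median(P[:,2]))
m=(W[...,2]>.03)&(W[...,2]<.046)&(W[...,0]>.487)&(W[...,0]<.66)&(abs(W[...,1]-.033)<.022)
P=W[m]; print("pin",P[:,:2].min(0),P[:,:2].max(0),np.polyfit(P[:,0],P[:,1],1),np.percentile(P[:,2],90))
plan((560,88,28),-88.5)
E
```

```text
t: 2.3
eef_pos: [0.56, 0.0701, 0.1992]
ee_rot: [3.141, 0.0, -1.537]
force: [-0.5, 1.7, -0.8]
width: 0.0867
gripper_force: 0.0
L ([568.5, 83.8, 59.6, 61.4, 2.5, 54.6], 2866)
R ([571.9, -25.6, 59.7, 59.7, 1.4, 54.6], 3233)
front ((475.72467041015625, 29.862586975097656), (16.289051055908203, 240.17323303222656), 2.011108636856079) 0.08014751929583198
pin [0.4981991  0.01292596] [0.65994606 0.05499893] [0.0309642  0.01140637] 0.04236255137955356
now [559.8  70.7 199.3] shift [-17.3  -0.8 171.3] rv [0.    0.    0.009]
```

View pics/w1.png

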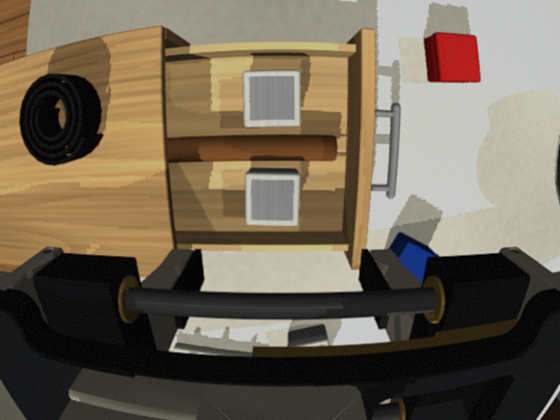

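The wrist view shows the right tin at (272,98), the left tin at (272,198) and the pin at (265,149). I'll grasp the left tin front to back, slightly off centre to stay clear of the unit.

```bash
python3 -m jog '[[[-8,-1,60,0,0,0,87],[-15,-2,115,0,0,0,87],[-15,-2,150,0,0,0,87],[-15,-2,171,0,0,0,87],[-15,-2,171,0,0,0,87],[-15,-2,171,0,0,0,66],[-15,-2,171,0,0,0,60],[-15,-2,171,0,0,0,56],[-15,-2,171,0,0,0,54],[-15,-2,171,0,0,0,54],[-15,-2,171,0,0,0,54]]]' 30
```

```text
t: 3.72
eef_pos: [0.5615, 0.0853, 0.0283]
ee_rot: [-3.142, 0.0, -1.536]
force: [0.6, -0.5, 0.3]
width: 0.0544
gripper_force: 0.0
```

```bash
python3 - <<'E'
from h import *
for n in ("wrist","scene"):
    im,d,W=cloud(n); np.save("a.npy",W)
    if n=="wrist": a=im
    else:
        print(rect(W,(.565,.085),.045,.062),rect(W,(.57,-.021),.047,.062))
        b=cv2.resize(im[150:290,200:400],None,fx=2.8,fy=2.8)
cv2.imwrite("pics/w2.png",cv2.resize(a,(560,420))); cv2.imwrite("pics/s2.png",b)
E
```

```text
([570.0, 103.1, 59.5, 29.1, 0.2, 52.7], 151) ([573.1, -23.9, 63.8, 58.1, 4.9, 53.3], 253)
```

View pics/s2.png

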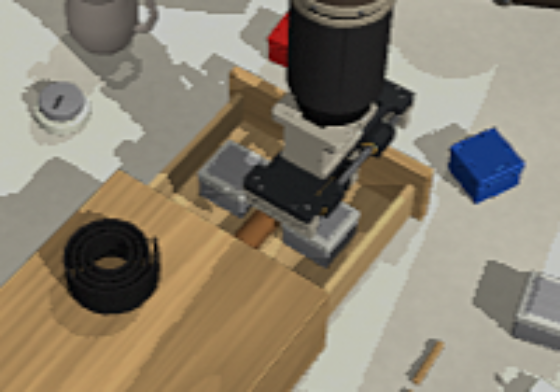

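The tin still stands in the drawer beneath the gripper at (320,235). The closing isn't clear from here, so I'll check the wrist picture.

View pics/w2.png

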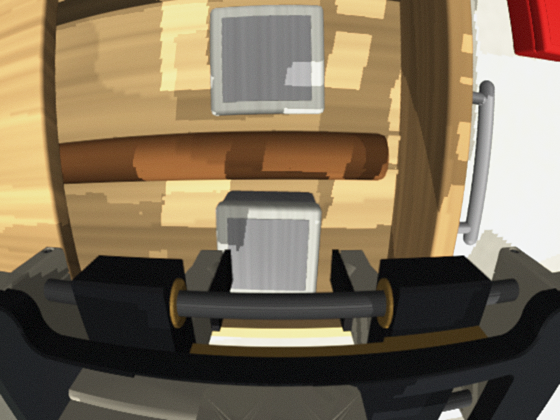

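```bash
python3 - <<'E'
from h import *
s=arm.get_state(); print(s["t"],s["width"],s["gripper_force"],s["force"],s["eef_pos"])
W=None
im,d,W=cloud("wrist")
print(rect(W,(.565,.085),.045,.062), rect(W,(.571,-.025),.045,.062))
for r in (240,270,290):
    print(r,[(c,np.round(W[r,c]*1000).tolist()) for c in range(200,360,12)])
E
```

```text
3.825 0.05409031980069931 0.0 [ 0.31648238 -0.77854671  1.06563631] [0.5614888  0.08532035 0.02825331]
([568.7, 81.8, 60.1, 56.1, 1.0, 54.6], 8572) ([572.0, -25.7, 60.5, 60.4, 2.2, 54.6], 12332)
240 [(200, [619.0, 94.0, 13.0]), (212, [610.0, 93.0, 14.0]), (224, [593.0, 75.0, 55.0]), (236, [587.0, 75.0, 54.0]), (248, [580.0, 75.0, 54.0]), (260, [573.0, 74.0, 55.0]), (272, [566.0, 74.0, 55.0]), (284, [559.0, 74.0, 54.0]), (296, [553.0, 73.0, 55.0]), (308, [546.0, 73.0, 55.0]), (320, [533.0, 91.0, 12.0]), (332, [524.0, 91.0, 11.0]), (344, [515.0, 91.0, 12.0]), (356, [507.0, 90.0, 13.0])]
270 [(200, [598.0, 74.0, 94.0]), (212, [594.0, 77.0, 88.0]), (224, [588.0, 76.0, 88.0]), (236, [587.0, 94.0, 56.0]), (248, [580.0, 94.0, 54.0]), (260, [573.0, 93.0, 55.0]), (272, [566.0, 93.0, 54.0]), (284, [559.0, 93.0, 54.0]), (296, [552.0, 93.0, 55.0]), (308, [544.0, 93.0, 54.0]), (320, [531.0, 115.0, 11.0]), (332, [533.0, 84.0, 70.0]), (344, [531.0, 73.0, 90.0]), (356, [526.0, 71.0, 94.0])]
290 [(200, [595.0, 75.0, 110.0]), (212, [590.0, 76.0, 108.0]), (224, [588.0, 85.0, 93.0]), (236, [587.0, 109.0, 54.0]), (248, [580.0, 107.0, 55.0]), (260, [573.0, 107.0, 55.0]), (272, [565.0, 107.0, 54.0]), (284, [558.0, 107.0, 54.0]), (296, [551.0, 107.0, 55.0]), (308, [543.0, 106.0, 55.0]), (320, [529.0, 132.0, 12.0]), (332, [520.0, 132.0, 13.0]), (344, [534.0, 75.0, 106.0]), (356, [530.0, 72.0, 111.0])]
```

```bash
python3 - <<'E'
from h import *
for n in ("wrist","scene"):
    im,d,W=cloud(n)
    for nm,(a,b) in (("front",(500,537)),("rear",(586,625))):
        X=W*1000
        m=(X[...,0]>a)&(X[...,0]<b)&(X[...,1]>68)&(X[...,1]<104)&(X[...,2]>17)
        P=X[m]; h,e=np.histogram(P[:,2],bins=range(15,125,5)); print(n,nm,list(zip(e.tolist(),h.tolist())))
        Q=P[P[:,2]<75]; 
        if len(Q): print(Q[np.argsort(Q[:,2])][::max(1,len(Q)//8)].round().tolist())
    cv2.imwrite(f"pics/z_{n}.png",im)
E
```

```text
wrist front [(15, 0), (20, 0), (25, 0), (30, 0), (35, 0), (40, 0), (45, 0), (50, 0), (55, 0), (60, 1), (65, 63), (70, 161), (75, 181), (80, 216), (85, 235), (90, 193), (95, 217), (100, 218), (105, 211), (110, 200), (115, 86)]
[[533.0, 93.0, 65.0], [533.0, 86.0, 68.0], [532.0, 74.0, 70.0], [531.0, 73.0, 71.0], [528.0, 72.0, 72.0], [526.0, 72.0, 73.0], [533.0, 79.0, 73.0], [533.0, 92.0, 74.0], [527.0, 72.0, 75.0]]
wrist rear [(15, 0), (20, 0), (25, 0), (30, 0), (35, 0), (40, 0), (45, 0), (50, 447), (55, 167), (60, 1), (65, 63), (70, 163), (75, 183), (80, 204), (85, 250), (90, 180), (95, 221), (100, 224), (105, 207), (110, 207), (115, 82)]
[[598.0, 79.0, 51.0], [596.0, 81.0, 54.0], [595.0, 80.0, 54.0], [588.0, 94.0, 55.0], [596.0, 76.0, 55.0], [588.0, 81.0, 55.0], [590.0, 75.0, 67.0], [593.0, 74.0, 72.0], [594.0, 74.0, 75.0]]
scene front [(15, 1), (20, 0), (25, 0), (30, 0), (35, 0), (40, 0), (45, 1), (50, 0), (55, 0), (60, 0), (65, 4), (70, 7), (75, 3), (80, 5), (85, 4), (90, 1), (95, 1), (100, 4), (105, 2), (110, 5), (115, 2)]
[[512.0, 101.0, 17.0], [536.0, 94.0, 47.0], [533.0, 94.0, 66.0], [519.0, 95.0, 68.0], [533.0, 80.0, 70.0], [525.0, 96.0, 70.0], [532.0, 75.0, 70.0], [531.0, 96.0, 70.0], [533.0, 94.0, 72.0], [529.0, 95.0, 73.0], [533.0, 80.0, 75.0], [521.0, 96.0, 75.0], [532.0, 93.0, 75.0]]
scene rear [(15, 10), (20, 11), (25, 5), (30, 16), (35, 11), (40, 6), (45, 12), (50, 7), (55, 0), (60, 0), (65, 0), (70, 0), (75, 1), (80, 0), (85, 0), (90, 0), (95, 0), (100, 0), (105, 0), (110, 0), (115, 0)]
[[605.0, 95.0, 17.0], [598.0, 83.0, 20.0], [598.0, 89.0, 24.0], [600.0, 87.0, 30.0], [598.0, 82.0, 34.0], [597.0, 88.0, 37.0], [598.0, 85.0, 41.0], [599.0, 74.0, 48.0], [599.0, 103.0, 52.0]]
```

The depth clouds from both cameras put the fingertips at z≈66 mm, not at the reported TCP height of 28 mm. That is why the fingers closed above the tin. I'll check the earlier wide-open frame to see whether this offset is fixed or changes with the opening.

```bash
python3 - <<'E'
from h import *
X=np.load("w1.npy")*1000
for a,b in ((490,525),(595,630)):
    m=(X[...,0]>a)&(X[...,0]<b)&(X[...,1]>50)&(X[...,1]<95)&(X[...,2]>140)
    P=X[m]; h,e=np.histogram(P[:,2],bins=range(195,290,5)); print(list(zip(e.tolist(),h.tolist())),P[:,2].min())
    Q=P[np.argsort(P[:,2])[:40:5]]; print(Q.round().tolist())
E
```

```text
[(195, 0), (200, 0), (205, 0), (210, 0), (215, 0), (220, 0), (225, 0), (230, 0), (235, 64), (240, 184), (245, 211), (250, 216), (255, 265), (260, 200), (265, 223), (270, 247), (275, 270), (280, 269)] 236.0587539705363
[[515.0, 58.0, 236.0], [514.0, 58.0, 237.0], [516.0, 58.0, 237.0], [515.0, 71.0, 238.0], [516.0, 61.0, 238.0], [516.0, 70.0, 238.0], [515.0, 73.0, 238.0], [515.0, 71.0, 239.0]]
[(195, 0), (200, 0), (205, 0), (210, 0), (215, 0), (220, 0), (225, 0), (230, 0), (235, 69), (240, 180), (245, 207), (250, 226), (255, 260), (260, 192), (265, 222), (270, 251), (275, 278), (280, 255)] 236.11786967703034
[[603.0, 74.0, 236.0], [603.0, 61.0, 237.0], [604.0, 61.0, 237.0], [603.0, 75.0, 238.0], [602.0, 73.0, 238.0], [603.0, 78.0, 238.0], [603.0, 71.0, 238.0], [605.0, 61.0, 238.0]]
```

The offset is a constant ~38 mm at both openings, so the real tips sit 38 mm behind the reported TCP along the tool. I'll apply that correction: open, go down 36 mm and close.

```bash
python3 -m jog '[[[0,0,0,0,0,0,70],[0,0,0,0,0,0,87],[0,0,0,0,0,0,87],[0,0,12,0,0,0,87],[0,0,24,0,0,0,87],[0,0,36,0,0,0,87],[0,0,36,0,0,0,66],[0,0,36,0,0,0,58],[0,0,36,0,0,0,54],[0,0,36,0,0,0,50],[0,0,36,0,0,0,50],[0,0,36,0,0,0,50]]]' 30
```

```text
t: 5.48
eef_pos: [0.562, 0.0856, -0.0073]
ee_rot: [-3.141, 0.0, -1.536]
force: [1.0, 0.7, 2.0]
width: 0.0599
gripper_force: 30.0
```

Gripped at 59.9 mm with 30 N. Next I'll lift and move to a viewpoint beside the base tin.

```bash
python3 -m jog '[[[0,0,-30,0,0,0,50],[0,0,-80,0,0,0,50],[0,0,-130,0,0,0,50],[0,0,-167,0,0,0,50],[0,0,-167,0,0,0,50]]]' 30
python3 - <<'E'
from h import *
plan((479,420,160),-73.2)
E
```

```text
t: 6.1
eef_pos: [0.5628, 0.0859, 0.1623]
ee_rot: [-3.137, 0.002, -1.536]
force: [0.0, 0.4, -3.5]
width: 0.06
gripper_force: 30.0
now [562.8  85.9 162.3] shift [-336.8   72.     2.6] rv [-0.005  0.001 -0.258]
```

```bash
python3 -m jog '[[[-40,8,0,0,0,-0.04,50],[-95,20,0,0,0,-0.1,50],[-150,32,0,0,0,-0.15,50],[-205,44,0,0,0,-0.2,50],[-260,56,0,0,0,-0.258,50],[-310,66,0,0,0,-0.258,50],[-337,72,2,0,0,-0.258,50],[-337,72,2,0,0,-0.258,50],[-337,72,2,0,0,-0.258,50]]]' 30
python3 - <<'E'
from h import *
s=arm.get_state();print(s["eef_pos"],s["ee_rot"])
im,d,W=cloud("wrist"); cv2.imwrite("pics/w3.png",im)
print("B",rect(W,(.507,.325),.034,.05,.047))
R=Ro.from_euler("xyz",s["ee_rot"]); Q=R.inv().apply((W.reshape(-1,3)-s["eef_pos"])).reshape(W.shape)*1000
# held tin top in tool frame: top at tool z = -61
m=(abs(Q[...,2]+62)<6)&(abs(Q[...,0])<50)&(abs(Q[...,1])<28); P=Q[m]; print(len(P),np.median(P[:,2]) if len(P) else 0, P.min(0),P.max(0))
E
```

```text
t: 7.22
eef_pos: [0.4774, 0.4186, 0.1562]
ee_rot: [3.14, -0.001, -1.278]
force: [0.2, -0.4, -1.8]
width: 0.0598
gripper_force: 30.0
[0.47740646 0.41859647 0.15623275] [ 3.13988750e+00 -1.21144434e-03 -1.27814356e+00]
B ([506.6, 323.7, 60.4, 60.2, 15.8, 42.6], 3892)
9550 -61.805032107155036 [-28.11735671 -27.98614849 -64.49973001] [ 32.2315279   27.99654351 -56.00018374]
```

View pics/w3.png

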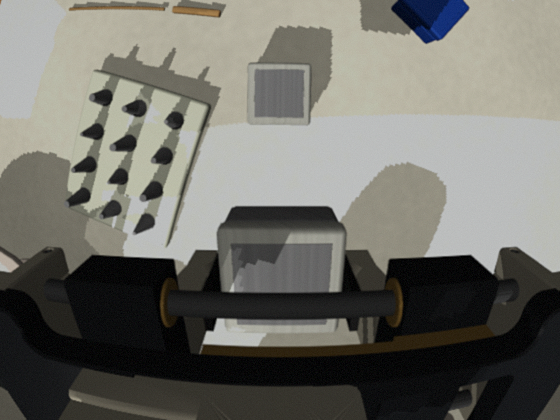

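The wrist view shows the base tin at (279,93), clear of the organiser, and the held tin at (280,270). I'll place it now.

```bash
python3 -m jog '[[[35,0,0,0,0,-0.01,50],[80,0,0,0,0,-0.01,50],[97,-0.6,30,0,0,-0.01,50],[97,-0.6,80,0,0,-0.01,50],[97,-0.6,110,0,0,-0.01,50],[97,-0.6,122,0,0,-0.01,50],[97,-0.6,128,0,0,-0.01,50],[97,-0.6,130,0,0,-0.01,50],[97,-0.6,132,0,0,-0.01,50],[97,-0.6,133,0,0,-0.01,50],[97,-0.6,133,0,0,-0.01,50]]]' 30
```

```text
t: 8.65
eef_pos: [0.5064, 0.3271, 0.0246]
ee_rot: [-3.141, 0.0, -1.268]
force: [0.5, 0.1, -0.9]
width: 0.0599
gripper_force: 30.0
```

```bash
python3 -m jog '[[[1,0,0,0,0,0.02,50],[1,0,1,0,0,0.02,50],[1,0,2,0,0,0.02,50],[1,0,2,0,0,0.02,50]]]' 30
```

```text
t: 9.15
eef_pos: [0.5067, 0.326, 0.0227]
ee_rot: [-3.141, -0.0, -1.287]
force: [-2.4, -0.8, 4.2]
width: 0.0598
gripper_force: 30.0
```

```bash
python3 -m jog '[[[0,0,0,0,0,0,62],[0,0,0,0,0,0,70],[0,0,0,0,0,0,80],[0,0,0,0,0,0,80],[0,0,-25,0,0,0,80],[0,0,-75,0,0,0,87],[-45,0,-125,0,0,0,87],[-95,0,-140,0,0,0,87],[-95,0,-140,0,0,0,87],[-95,0,-140,0,0,0,87]]]' 30
python3 - <<'E'
from h import *
s=arm.get_state();print(s["eef_pos"],s["ee_rot"])
im,d,W=cloud("wrist"); cv2.imwrite("pics/w4.png",im)
print("T2",rect(W,(.507,.325),.07,.095,.06))
m=(np.hypot(W[...,0]-.507,W[...,1]-.325)<.06)&(W[...,2]>.02)&(W[...,2]<.04); P=W[m]*1000; print(len(P),P.min(0),P.max(0))
plan((563,-23,160),-89)
E
```

```text
t: 10.4
eef_pos: [0.4796, 0.417, 0.1617]
ee_rot: [3.141, -0.001, -1.287]
force: [0.0, 0.3, -0.3]
width: 0.0868
gripper_force: 0.0
[0.47958089 0.41696887 0.16165367] [ 3.14065905e+00 -5.07504722e-04 -1.28721403e+00]
T2 ([505.9, 323.9, 60.1, 59.9, 16.5, 84.6], 4966)Traceback (most recent call last):
  File "<stdin>", line 5, in <module>
    return umr_minimum(a, axis, None, out, keepdims, initial, where)
ValueError: zero-size array to reduction operation minimum which has no identity
```

Second tin sits within 1 mm of the base. Now the right tin.

```bash
python3 - <<'E'
from h import *
plan((564,-24,160),-88.2)
E
```

```text
now [479.8 416.3 161.4] shift [446.4  42.    1.9] rv [ 0.001 -0.001  0.251]
```

```bash
python3 -m jog '[[[40,4,0,0,0,0,87],[95,10,0,0,0,0.05,87],[155,15,0,0,0,0.1,87],[215,20,0,0,0,0.15,87],[275,26,0,0,0,0.2,87],[335,31,0,0,0,0.251,87],[395,37,0,0,0,0.251,87],[435,41,0,0,0,0.251,87],[446,42,30,0,0,0.251,87],[446,42,80,0,0,0.251,87],[446,42,110,0,0,0.251,87],[446,42,110,0,0,0.251,87]]]'
python3 - <<'E'
from h import *
plan((564,-24,-8),-88.2)
E
```

```text
t: 11.95
eef_pos: [0.5616, -0.0244, 0.0497]
ee_rot: [3.136, -0.001, -1.541]
force: [0.1, 0.0, 0.5]
width: 0.0873
gripper_force: 0.0
now [561.6 -24.4  49.7] shift [-0.4 -2.7 57.7] rv [ 0.006 -0.001 -0.001]
```

```bash
python3 -m jog '[[[0,-3,25,0,0,0,87],[0,-3,45,0,0,0,87],[0,-3,57,0,0,0,87],[0,-3,57,0,0,0,87],[0,-3,57,0,0,0,66],[0,-3,57,0,0,0,58],[0,-3,57,0,0,0,54],[0,-3,57,0,0,0,50],[0,-3,57,0,0,0,50],[0,-3,57,0,0,0,50]]]' 30
```

```text
t: 13.2
eef_pos: [0.5683, -0.0225, -0.004]
ee_rot: [-3.14, 0.0, -1.538]
force: [0.9, 0.4, 6.8]
width: 0.0603
gripper_force: 30.0
```

```bash
python3 -m jog '[[[0,0,-30,0,0,0,50],[0,0,-80,0,0,0,50],[0,0,-130,0,0,0,50],[0,0,-170,0,0,0,50],[0,0,-170,0,0,0,50]]]' 30
python3 - <<'E'
from h import *
plan((480,417,165),-73.75)
E
```

```text
t: 13.82
eef_pos: [0.5688, -0.0223, 0.1685]
ee_rot: [-3.136, 0.001, -1.539]
force: [-0.6, -0.0, -2.1]
width: 0.0595
gripper_force: 30.0
now [568.8 -22.3 168.5] shift [-442.    74.6    3.5] rv [-0.005  0.    -0.251]
```

```bash
python3 -m jog '[[[-40,8,0,0,0,0,50],[-95,17,0,0,0,-0.05,50],[-155,27,0,0,0,-0.1,50],[-215,37,0,0,0,-0.15,50],[-275,47,0,0,0,-0.2,50],[-335,57,0,0,0,-0.251,50],[-390,67,0,0,0,-0.251,50],[-430,73,3,0,0,-0.251,50],[-442,75,3,0,0,-0.251,50],[-442,75,3,0,0,-0.251,50],[-442,75,3,0,0,-0.251,50]]]' 30
python3 - <<'E'
from h import *
im,d,W=cloud("wrist"); cv2.imwrite("pics/w5.png",im)
s=arm.get_state();print(s["eef_pos"],s["ee_rot"],s["width"])
print("T2",rect(W,(.507,.325),.07,.095,.047))
R=Ro.from_euler("xyz",s["ee_rot"]); Q=R.inv().apply((W.reshape(-1,3)-s["eef_pos"])).reshape(W.shape)*1000
m=(abs(Q[...,2]+60)<10)&(abs(Q[...,0])<50)&(abs(Q[...,1])<27); P=Q[m]; z=np.median(P[:,2]);P=P[abs(P[:,2]-z)<3]; print(len(P),z, P.min(0),P.max(0), [P[abs(P[:,1]-k)<4].min(0)[0] for k in (-20,0,20)],[P[abs(P[:,1]-k)<4].max(0)[0] for k in (-20,0,20)],np.polyfit(P[:,1],P[:,2],1),np.polyfit(P[:,0],P[:,2],1))
E
```

```text
t: 15.2
eef_pos: [0.4782, 0.4154, 0.1618]
ee_rot: [3.141, -0.001, -1.289]
force: [-0.1, -1.0, -0.8]
width: 0.0597
gripper_force: 30.0
[0.4784168  0.41536467 0.16216601] [ 3.14114260e+00 -2.92499104e-04 -1.28898360e+00] 0.059378695185211786
T2 ([505.9, 324.1, 60.5, 59.8, 16.8, 84.6], 4971)
8808 -58.12815207850348 [-27.54900068 -26.99773911 -60.50270775] [ 32.99175074  26.99409332 -55.14279416] [np.float64(-27.54900068152351), np.float64(-27.15381282156561), np.float64(-27.10956240958556)] [np.float64(32.67616347404078), np.float64(32.90594277043929), np.float64(32.991750743884054)] [-4.58258772e-03 -5.81129593e+01] [ 4.92115896e-03 -5.81717722e+01]
```

```bash
python3 -m jog '[[[35,-2,0,0,0,0,50],[75,-2.3,0,0,0,0,50],[93,-2.3,20,0,0,0,50],[93,-2.3,55,0,0,0,50],[93,-2.3,78,0,0,0,50],[93,-2.3,86,0,0,0,50],[93,-2.3,89,0,0,0,50],[93,-2.3,91,0,0,0,50],[93,-2.3,91,0,0,0,50],[93,-2.3,91,0,0,0,50]]]' 30
python3 - <<'E'
from h import *
P=[]
s=arm.get_state();R=Ro.from_euler("xyz",s["ee_rot"]);print(s["eef_pos"]+R.apply([.0027,.0013,-.0161]),s["ee_rot"],s["force"])
E
```

```text
t: 16.5
eef_pos: [0.5066, 0.3284, 0.0718]
ee_rot: [-3.141, 0.0, -1.288]
force: [0.1, 0.1, -1.2]
width: 0.0601
gripper_force: 30.0
[0.50605552 0.32540886 0.08791385] [-3.14081527e+00  4.32335483e-04 -1.28754448e+00] [ 0.05231593  0.10088038 -1.16319943]
```

```bash
python3 -m jog '[[[1.5,0,1,0,0,0,50],[1.5,0,2,0,0,0,50],[1.5,0,3,0,0,0,50],[1.5,0,3.5,0,0,0,50],[1.5,0,3.5,0,0,0,50]]]' 30
```

```text
t: 17.12
eef_pos: [0.5069, 0.3267, 0.0681]
ee_rot: [-3.141, 0.0, -1.288]
force: [-1.1, -1.5, 3.3]
width: 0.0596
gripper_force: 30.0
```

Contact at 3 N. I'll release and check from above.

```bash
python3 -m jog '[[[0,0,0,0,0,0,62],[0,0,0,0,0,0,70],[0,0,0,0,0,0,80],[0,0,0,0,0,0,80],[0,0,-25,0,0,0,80],[0,0,-75,0,0,0,87],[-45,0,-105,0,0,0,87],[-95,0,-110,0,0,0,87],[-95,0,-110,0,0,0,87],[-95,0,-110,0,0,0,87]]]' 30
python3 - <<'E'
from h import *
im,d,W=cloud("wrist"); cv2.imwrite("pics/w6.png",im)
print("T3",rect(W,(.507,.325),.112,.14,.06))
for n in ("top","scene"):
    im,d,W=cloud(n); np.save(n+"1.npy",W)
    print(n,"T3",rect(W,(.507,.325),.115,.14,.06)); 
    X=W*1000; m=(X[...,2]>31)&(X[...,2]<46)&(X[...,0]>486)&(X[...,0]<662)&(abs(X[...,1]-33)<24); P=X[m]
    print("pin",P.min(0),P.max(0),np.polyfit(P[:,0],P[:,1],1))
    m=(X[...,2]>72)&(X[...,2]<88)&(X[...,0]>400)&(X[...,0]<560)&(abs(X[...,1]-30)<200); print("front",cv2.minAreaRect(X[m][:,:2].astype(np.float32)))
plan((545,80,150),2)
E
```

```text
t: 18.38
eef_pos: [0.4799, 0.4176, 0.1773]
ee_rot: [3.141, -0.001, -1.287]
force: [-0.4, -0.6, -0.4]
width: 0.087
gripper_force: 0.0
T3 ([506.2, 323.9, 60.3, 59.6, 16.2, 126.6], 6048)
top T3 ([506.1, 327.0, 60.5, 60.0, 15.6, 126.2], 391)
pin [498.3352137   18.78021359  31.1002202 ] [661.61929688  49.04569346  45.95841236] [ 0.03106235 15.53783461]
front ((475.28338623046875, 29.39649200439453), (15.030338287353516, 254.4121551513672), 2.178323268890381)
scene T3 ([508.1, 326.8, 64.8, 59.5, 15.5, 124.6], 447)
pin [486.31166051  15.13136549  31.06526267] [638.8593456   49.20058076  45.82801025] [ 0.0361043  14.42521404]
front ((477.619140625, 28.86968231201172), (23.181568145751953, 255.84059143066406), 2.0881686210632324)
now [480.4 416.9 177.5] shift [341.5  31.8  27.7] rv [ 1.000e-03 -0.000e+00 -1.324e+00]
```

The column is square: the top tin is at (506.2,323.9) by wrist, with the base at (506.6,323.7). Now the pin.

```bash
python3 - <<'E'
from h import *
plan((565,31.2,160),-178.2)
E
```

```text
now [480.4 416.9 177.5] shift [394.   26.1  17.7] rv [-0.000e+00 -1.000e-03  1.822e+00]
```

```bash
python3 -m jog '[[[30,2,0,0,0,0.15,87],[70,5,0,0,0,0.32,87],[110,7,0,0,0,0.49,87],[150,10,0,0,0,0.66,87],[190,13,0,0,0,0.83,87],[230,15,0,0,0,1.0,87],[270,18,0,0,0,1.17,87],[310,21,5,0,0,1.34,87],[350,23,10,0,0,1.51,87],[394,26,18,0,0,1.68,87],[394,26,18,0,0,1.822,87],[394,26,18,0,0,1.822,87],[394,26,18,0,0,1.822,87]]]'
python3 - <<'E'
from h import *
im,d,W=cloud("wrist"); cv2.imwrite("pics/w7.png",im)
X=W*1000; m=(X[...,2]>31)&(X[...,2]<46)&(X[...,0]>486)&(X[...,0]<662)&(abs(X[...,1]-30)<24); P=X[m]
print("pin",P.min(0),P.max(0),np.polyfit(P[:,0],P[:,1],1))
s=arm.get_state();R=Ro.from_euler("xyz",s["ee_rot"]);Q=R.inv().apply((W.reshape(-1,3)-s["eef_pos"]))*1000
m=(Q[:,2]<-38)&(Q[:,2]>-60)&(abs(Q[:,0])<25); P=Q[m]; a=P[:,1]; print("fingers y",a[a<0].max(),a[a>0].min(),P[:,0].min(),P[:,0].max(),P[:,2].max())
plan((565,31.2,-19.5),-178.2)
E
```

```text
t: 20.15
eef_pos: [0.5653, 0.0321, 0.1599]
ee_rot: [3.142, 0.0, -3.107]
force: [0.1, 0.3, -0.6]
width: 0.087
gripper_force: 0.0
pin [498.37231618  13.6534354   31.00130338] [661.97100192  46.35344629  45.1146065 ] [ 0.03430813 10.0653358 ]
fingers y -44.61058960689067 41.458910297747806 -9.064373546630026 13.1647338803829 -38.0237859796365
now [565.3  32.4 159.9] shift [  0.4  -1.2 179.4] rv [0.    0.    0.003]
```

View pics/w7.png

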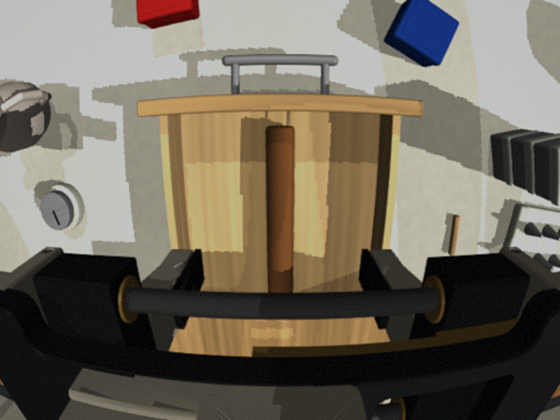

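The pin runs centrally from (280,127) to (280,290) between the fingers. I'll descend and grip it.

```bash
python3 -m jog '[[[0,-1.3,45,0,0,0,87],[0,-1.3,95,0,0,0,87],[0,-1.3,140,0,0,0,87],[0,-1.3,163,0,0,0,87],[0,-1.3,174,0,0,0,80],[0,-1.3,178,0,0,0,70],[0,-1.3,178,0,0,0,50],[0,-1.3,178,0,0,0,40],[0,-1.3,178,0,0,0,32],[0,-1.3,178,0,0,0,26],[0,-1.3,178,0,0,0,20],[0,-1.3,178,0,0,0,20],[0,-1.3,178,0,0,0,20]]]' 55
```

```text
t: 21.82
eef_pos: [0.5655, 0.031, -0.018]
ee_rot: [3.142, 0.0, -3.11]
force: [-1.0, 0.5, 3.6]
width: 0.0289
gripper_force: 55.0
```

```bash
python3 -m jog '[[[1,0,-7,0,0.02,0,20],[2,0,-14,0,0.05,0,20],[3,0,-20,0,0.08,0,20],[4,0,-30,0,0.12,0,20],[4.4,0,-40,0,0.16,0,20],[4.4,0,-50,0,0.2,0,20],[4.2,0,-61,0,0.244,0,20],[4.2,0,-61,0,0.244,0,20],[4.2,0,-61,0,0.244,0,20]]]' 55
cat >> h.py <<'E'
def pinfit(W,zmin=.05):
    X=W*1000; m=(X[...,2]>zmin*1000)&(X[...,2]<400)&(X[...,0]>330)&(X[...,0]<668)&(abs(X[...,1]-32)<22)
    return X[m]
E
python3 - <<'E'
from h import *
im,d,W=cloud("top"); X=W*1000
for x in range(495,670,15):
    m=(abs(X[...,0]-x)<5)&(abs(X[...,1]-(15.5+.031*x))<14)&(X[...,2]<400); print(x,int(m.sum()),X[m][:,2].max().round() if m.any() else None, end=" | ")
E
```

```text
t: 22.95
eef_pos: [0.5605, 0.0307, 0.0419]
ee_rot: [-3.142, -0.244, -3.11]
force: [-0.7, 0.7, -1.5]
width: 0.0292
gripper_force: 55.0
495 24 20.0 | 510 37 118.0 | 525 31 116.0 | 540 32 112.0 | 555 46 171.0 | 570 81 298.0 | 585 70 355.0 | 600 36 397.0 | 615 0 None | 630 0 None | 645 0 None | 660 0 None |
```

The tilt came out as predicted with about 1.5 N on the wrist, which is just the pin's weight. I'll draw it out along its own axis.

```bash
python3 -m jog '[[[8,0,0,0,0,0,20],[20,0,0,0,0,0,20],[35,0,0,0,0,0,20],[50,0,0,0,0,0,20],[65,0,0,0,0,0,20],[80,0,0,0,0,0,20],[80,0,0,0,0,0,20]]]' 55; python3 -m jog '[[[15,0,0,0,0,0,20],[30,0,0,0,0,0,20],[45,0,0,0,0,0,20],[60,0,0,0,0,0,20],[75,0,0,0,0,0,20],[82,0,0,0,0,0,20],[82,0,0,0,0,0,20],[82,0,0,0,0,0,20]]]' 55
python3 - <<'E'
from h import *
for n in ("scene","top"):
    im,d,W=cloud(n); cv2.imwrite(f"pics/{n}8.png",im); X=W*1000; print(n)
    for x in range(330,690,15):
        m=(abs(X[...,0]-x)<5)&(abs(X[...,1]-(15.5+.031*x))<14)&(X[...,2]<250); print(x,int(m.sum()),X[m][:,2].max().round() if m.any() else None, end=" | ")
E
```

```text
t: 23.88
eef_pos: [0.4827, 0.0284, 0.0628]
ee_rot: [3.141, -0.243, -3.109]
force: [0.4, -0.0, -1.8]
width: 0.029
gripper_force: 55.0
t: 24.88
eef_pos: [0.4044, 0.0259, 0.0819]
ee_rot: [3.142, -0.244, -3.11]
force: [0.1, 0.6, -1.5]
width: 0.029
gripper_force: 55.0
scene
330 18 7.0 | 345 21 3.0 | 360 20 1.0 | 375 19 3.0 | 390 19 4.0 | 405 0 None | 420 7 227.0 | 435 53 236.0 | 450 39 243.0 | 465 97 247.0 | 480 115 127.0 | 495 51 122.0 | 510 61 120.0 | 525 55 116.0 | 540 56 113.0 | 555 51 108.0 | 570 58 103.0 | 585 56 102.0 | 600 52 94.0 | 615 64 91.0 | 630 31 86.0 | 645 22 84.0 | 660 0 None | 675 22 105.0 | top
330 26 6.0 | 345 13 137.0 | 360 38 159.0 | 375 32 156.0 | 390 31 150.0 | 405 28 211.0 | 420 0 None | 435 0 None | 450 0 None | 465 0 None | 480 0 None | 495 0 None | 510 0 None | 525 0 None | 540 0 None | 555 0 None | 570 0 None | 585 0 None | 600 0 None | 615 0 None | 630 8 84.0 | 645 9 82.0 | 660 24 18.0 | 675 55 107.0 |
```

View pics/scene8.png

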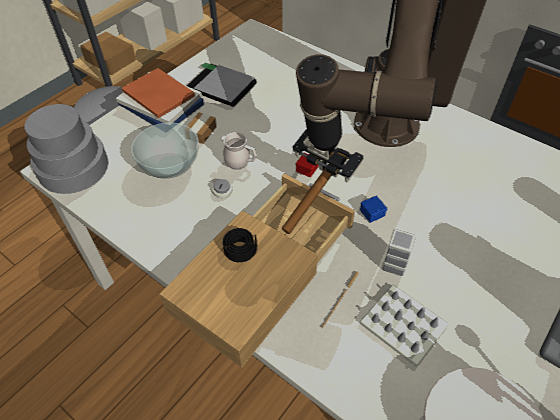

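The pin's rear end, at (290,230), is clear of the unit's edge by ~20 mm, and the column stands straight at (398,250). I'll lift straight up.

```bash
python3 -m jog '[[[3.6,0,-14.5,0,0,0,20],[10,0,-40,0,0,0,20],[18,0,-72,0,0,0,20],[26,0,-105,0,0,0,20],[34,0,-137,0,0,0,20],[39,0,-156,0,0,0,20],[41,0,-165,0,0,0,20],[41,0,-165,0,0,0,20],[41,0,-165,0,0,0,20],[41,0,-165,0,0,0,20],[41,0,-165,0,0,0,20],[41,0,-165,0,0,0,20]]]' 55
python3 - <<'E'
from h import *
s=arm.get_state();print(np.abs(s["qd"]).max(),s["eef_pos"],s["force"],s["width"])
for n in ("scene","top"):
    im,d,W=cloud(n); X=W*1000; print(n,"T3",rect(W,(.507,.325),.115,.14,.06))
    for x in range(480,690,20):
        m=(abs(X[...,0]-x)<5)&(abs(X[...,1]-(15.5+.031*x))<16)&(X[...,2]<350)&(X[...,2]>130); print(x,int(m.sum()),X[m][:,2].max().round() if m.any() else None, end=" | ")
E
```

```text
t: 26.48
eef_pos: [0.4041, 0.0258, 0.2517]
ee_rot: [-3.141, -0.244, -3.11]
force: [-0.2, 0.7, -1.3]
width: 0.0289
gripper_force: 55.0
0.003552502474736586 [0.40405603 0.02579509 0.25171538] [-0.15946031  0.71456975 -1.31187947] 0.028894044024630014
scene T3 ([507.0, 326.4, 65.0, 59.5, 15.8, 124.8], 438)
480 36 294.0 | 500 39 291.0 | 520 38 285.0 | 540 41 279.0 | 560 41 277.0 | 580 47 271.0 | 600 44 267.0 | 620 41 259.0 | 640 56 254.0 | 660 0 None | 680 0 None | Traceback (most recent call last):
  File "<stdin>", line 4, in <module>
  File "h.py", line 19, in rect
    n,l,st,_=cv2.connectedComponentsWithStats(m); k=1+np.argmax(st[1:,4]); P=W[l==k]
                                                      ~~~~~~~~~^^^^^^^^^^
    return _wrapfunc(a, 'argmax', axis=axis, out=out, **kwds)
    return bound(*args, **kwds)
ValueError: attempt to get argmax of an empty sequence
```

```bash
python3 -c "
from station import arm; print(arm.job_done())"
```

```text
the job is handed in; nothing more can be done
None
```

The job is handed in at about 27 s of the 70 s: the three tins stand in one straight column on the base tin's spot (centres within about 1 mm), and the pin is held still, front end up, its lowest point about 120 mm above the unit's top and touching nothing else; the reported TCP sits about 38 mm past the real fingertips, so the first grasp closed above the tin and I corrected for it.

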